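Clamp the repaired stretcher bar in the coarse-fine bench press

TASK

The stretcher bar on the desk has a freshly laid repair cheek at one end. Lay the bar flat on the bed of the small press, cheek end under the foot, in line with the bed and right up against the back stop, and let go; then lower the foot onto the cheek with the outer ring of the two concentric knobs until it grips the bar lightly, with about 12 N (it bruises the wood above 30 N). The small fine knob in the middle of the ring is set for this job and must not be turned, and the other things on the desk stay where they are.

Things in the scene. Friction and masses are not known exactly. Their poses are not given: they have to be found in the camera images.
- bar: loose light-wood stretcher bar, 260 x 40 x 18 mm, about 0.13 kg. Origin: middle of the underside; x along the bar to the cheek end, z up. Full section from x = -100 to +130 mm; a tenon 6 mm thick, 30 mm wide reaches x = -130. On top of the last 60 mm at the +x end lies a darker repair cheek 37 mm wide, 4 to 6 mm thick (not measured). Grip it across its width near the origin.
- cheek_end (a point): point at the middle of the lower edge of the bar's end face at the cheek end (bar x = +130 mm, underside)
- press: grey C-frame bench press, fixed, 110 x 215 mm. Origin on the desk under the screw axis; z up, x from the open front (negative) to the column. Flat bed 16 mm above the desk, from x = -112 to +35 mm, 110 mm wide. Boss underside 70 mm, arm top 110 mm above the desk. The bar slides in from the front along +x. Pose varies; the front faces the robot's left, turned up to 0.5 rad towards it
- stop (a point): middle of the lower edge of the back stop's front face, at bed height (press x = +35 mm), axes as the press. The stop is 72 mm wide, 17 mm high. The bar is home when cheek_end meets this point with the bar's x along the press's x; the bar's origin is then 95 mm in front of the screw axis
- press_foot: round steel foot, 32 mm across, on the screw axis; origin at the centre of its underside, which starts 5 to 9 mm above the top of a cheek lying on the bed and moves straight down as the ring turns. It is spring-cushioned, 30 N/mm: once it touches, each further 0.05 rad of ring adds about 6 N
- coarse_ring (a joint): turn of the outer, coarse ring in rad; grows clockwise seen from above and lowers the foot 5 mm per rad (steep thread); range 0 to 6; starts at 0.05 to 0.55; 1 to 2 rad of turn bring the foot onto the cheek. It turns against a steady friction of about 0.15 N m, plus about 0.005 N m for each newton under the foot, and stays where it is left
- ring_centre (a point): centre of the coarse ring, a knurled dark steel collar 56 mm across and 18 mm high on the screw axis: underside 122 mm, top 140 mm above the desk, this point 131 mm (all +-1 mm); axes as the press. Under it a boss 46 mm across and the arm (top 110 mm). Grip the rim from above with the fine knob standing free between the fingers
- fine_mark (a point): outer end of the index line on top of the fine knob, 10 mm from the screw axis. The fine knob is a bright steel knurled cylinder 23 mm across on the same axis, from 142 to 158.5 mm above the desk, over the middle of the coarse ring; it turns very easily (0.02 N m) and its setting varies
- glue_stick: bystander, upright stick 26 x 92 mm; origin at its foot
- wool_tub: bystander, white round tub 63 x 54 mm
- weight_0: bystander, steel pressing weight 38 x 46 mm
- scalpel: bystander, 143 mm long, 8 mm high
- tweezers: bystander, 121 mm long
- eraser: bystander, 22 x 50 x 12 mm
- wedge: bystander, wooden wedge 30 x 80 x 22 mm
- tape_roll: bystander, tape roll 48 x 30 mm

How it is judged:
By the outcome, as a careful person would: the job done as asked, in the order asked, and still so for the second after the job is handed in, with the robot touching nothing.
It also fails if it takes over 69 s, if anything falls off the work surface, if the arm or the gripper's body presses on something with over 40 N, if the wrist force passes 120 N, or if a joint passes its speed limit or range.

ROBOT

A 6-joint arm with a two-finger parallel gripper is mounted at the origin on a cart in front of the work surface, level with it; the furniture and walls round the work are solid. World frame = base frame: x ahead of the robot, y to its left, z up, the work surface at z = 0. Lengths are in m, angles in rad, forces in N, time in s.
With the tool pointing down it reaches from about 0.325 to 0.85 m from the base axis. Payload 4.4 kg.
Tool frame: the origin (TCP) lies on the front face of the gripper's body, between the roots of the fingers; the fingertips stand 97 mm ahead of it and the grasp point (between the pads) lies 78 mm ahead of it; z points along the fingers, y is the line along which they close (so a half turn about z gives the same grasp; the last joint's range is limited). The gripper opens to 94 mm and grips with 3 to 60 N. Pads are 16 mm wide; open, the fingers measure 119 mm over their backs; the gripper's body (75 mm by 177 mm) begins 78 mm behind the grasp point.
Start: joints at [-1.321, 0.207, 1.542, -0, 1.393, -0.15], TCP at [0.224, -0.529, 0.303] pointing down, gripper open.
Joint ranges: [-2.73, 2.73], [-0.86, 2.22], [0.23, 2.46], [-1.11, 4.25], [0.08, 2.63], [-2.82, 2.82]. Speed limits (rad/s): [2.79, 2.79, 3.14, 3.14, 3.14, 3.14].

INTERFACE

Orientations are given as a unit quaternion [w, x, y, z].
In Python, from workcell import get_state, snapshot, camera_params, hand_in gives the robot as it stands.
- The arm moves only by the tool play_rows, never from a script. Its argument "series" is one flat list of numbers, 4 for each row, row after row: the shift along the tool's x, y, z in cm, then the turn about the tool's z in rad. A call has 1 to 12 rows; each row is the pose to reach, as a shift and turn from the pose commanded when the call began, along the tool's axes at that moment; what a row does not reach only later rows make up. A row lasts 1/12 s, in which the tool goes at most 41.7 mm and 7.16 degrees, less where a joint would pass 70% of its speed; a pose out of reach is approached as far as the arm can. A call with a gripper value outside its range is refused whole. "fingers" is the closure, from 0 (fully open) to 1 (shut), set as the call begins (left out, the last holds). The fingers move at their own pace and stop on an object; the grip force is fixed at half the most. Time passes only in rows, so rows that repeat a pose let the fingers close. It gives the time, the measured TCP pose, the force, the opening and the grip force at its end, in the units of the state.
- get_state(): the state, without advancing time (a new reading comes with each control period).
- snapshot(name): name is "scene" or "top"; returns the picture (400x640x3 uint8, red, green, blue); there is no depth.
- camera_params(name): a dict with "fov_y" (degrees; the focal length in pixels is half the picture's height over the tangent of half this angle, whatever the lens; pixels are square), "cx", "cy" (the principal point, pixels), "xyz" and "rotation" of the camera in the world. Camera axes: x right, y up, looking along -z (the intrinsics and any distortion apply to the point x, -y, -z); pixel columns grow to the right and rows downward; lengths in m; the calibration is good to about 2 mm. A picture is of the moment at which its call begins. camera_params takes no time and is no camera call.
- hand_in(): hands the job in; it is judged then, once.
The state is a dict: "t": time; "qpos": joint angles; "qd": joint speeds; "effort": joint torques, N m; "tcp_pos": TCP position; "ee_rot": TCP orientation; "wrist_force": force on the tool from outside, world axes, zero at the start; "torque": the same for the moment, N m; "opening": finger opening in m; "grasp_force": force on a finger pad.
Only numpy, scipy, OpenCV 4.12 (cv2) and the standard library are available. Lean on these libraries where they do the work, as an engineer would, in place of code of your own. Each camera call takes 0.05 s, during which the arm holds its last target. There are 200 camera calls.

## Working session

There is one attempt and no reset: what is moved stays moved. The work goes in short steps, Python scripts to look and compute and a tool call to move; the robot and the scene stay as the last step left them, time stands still between calls to the robot, and variables do not carry over. Pictures are saved under pics/ and viewed, at most 10 in all, crops included, and the job is handed in when it is done.

Besides the shell and the picture viewer there is one more tool, called by a JSON object that holds its "api" and its "payload". play_rows: Moves the arm, as the interface text tells. Its arguments: {"type":"object","properties":{"series":{"type":"array"},"fingers":{"type":"number"}},"required":["series"]}

```bash
ls; mkdir -p pics
python3 - <<'E'
from workcell import *
import cv2
print(get_state())
for n in("scene","top"):
    print(n,camera_params(n)); cv2.imwrite(f"pics/{n}0.png",cv2.cvtColor(snapshot(n),cv2.COLOR_RGB2BGR))
E
```

```text
pics
{'t': 0.0, 'qpos': array([-1.32049185e+00,  2.07413062e-01,  1.54291087e+00, -3.10629676e-05,
        1.39348454e+00, -1.50522573e-01]), 'qd': array([-0.00094803,  0.00090449,  0.00020528,  0.00078116,  0.00156006,
       -0.00109008]), 'effort': array([-2.49091849e-03, -3.70879054e+01, -2.81418622e+01,  6.96046581e-02,
        3.61284614e-02, -1.55540170e-04]), 'tcp_pos': array([ 0.2241805 , -0.52887527,  0.30151494]), 'ee_rot': array([-1.10576843e-03,  9.79983189e-01,  1.99077176e-01, -7.05176302e-05]), 'wrist_force': array([ 0.1961769 ,  0.32933582, -0.29158293]), 'torque': array([ 0.04769363,  0.0127907 , -0.0097093 ]), 'grasp_force': 0.0, 'opening': 0.09373770792856018}
scene {'fov_y': 53.1086588005096, 'cx': 322.38785143019004, 'cy': 197.5864886682846, 'xyz': array([0.12084955, 0.73140276, 0.84569603]), 'rotation': array([-0.24217154, -0.1113558 ,  0.38026657,  0.88563546])}
top {'fov_y': 47.56671224193637, 'cx': 312.89919843947035, 'cy': 200.3720847472605, 'xyz': array([0.46405779, 0.0361046 , 1.37932209]), 'rotation': array([-0.69977071, -0.0176961 ,  0.01912548,  0.71389216])}
```

View pics/top0.png

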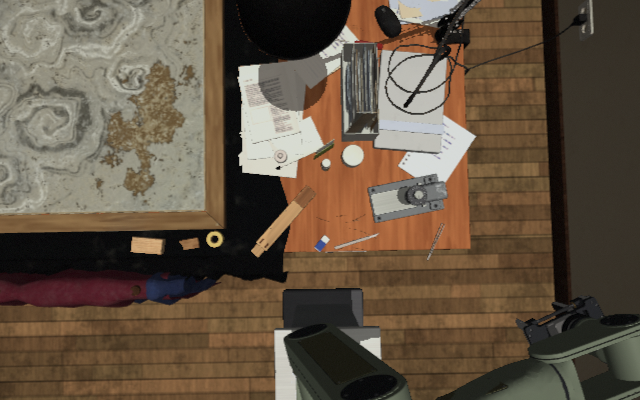

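View pics/scene0.png

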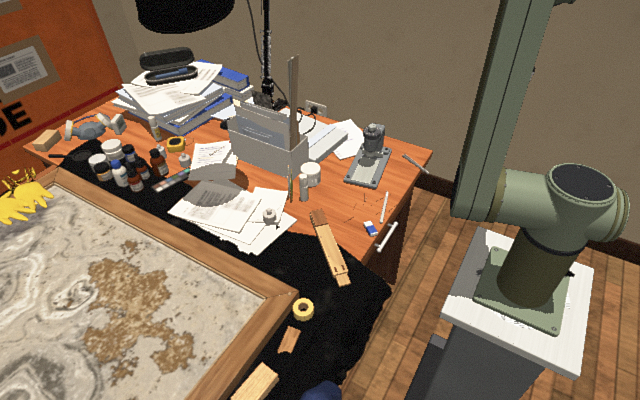

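The top view shows the bar from (255,253) to (312,190), with the cheek at its upper right, and the press around (370-445,178-220), front to the left. Next I'll enlarge both.

```bash
cat > h.py <<'E'
import numpy as np, cv2
from scipy.spatial.transform import Rotation as R
from workcell import *
def cam(n):
    p=camera_params(n); q=p['rotation']; M=R.from_quat([q[1],q[2],q[3],q[0]]).as_matrix()
    return p,M,200/np.tan(np.radians(p['fov_y']/2))
def ray(n,u,v,z):
    p,M,f=cam(n); d=M@[(u-p['cx'])/f,-(v-p['cy'])/f,-1]
    return p['xyz']+d*(z-p['xyz'][2])/d[2]
def proj(n,X):
    p,M,f=cam(n); c=(np.atleast_2d(X)-p['xyz'])@M
    return np.c_[p['cx']-f*c[:,0]/c[:,2],p['cy']+f*c[:,1]/c[:,2]]
def crop(img,u,v,w,h,s):
    o=cv2.resize(img[v:v+h,u:u+w],None,fx=s,fy=s,interpolation=cv2.INTER_CUBIC)
    for k in range(0,w,10): cv2.putText(o,str(u+k),(k*s,8),0,.3,(0,0,255),1); cv2.line(o,(k*s,10),(k*s,14),(0,0,255),1)
    for k in range(0,h,10): cv2.putText(o,str(v+k),(0,k*s+4),0,.3,(0,0,255),1); cv2.line(o,(20,k*s),(25,k*s),(0,0,255),1)
    return o
E
python3 - <<'E'
from h import *
t=cv2.imread("pics/top0.png"); s=cv2.imread("pics/scene0.png")
a=np.hstack([crop(t,247,180,70,80,5),crop(t,362,165,90,80,5)])
b=np.hstack([crop(s,300,200,60,96,4),crop(s,338,112,60,80,7)[:384]]) if 0 else None
cv2.imwrite("pics/a.png",a)
c=crop(s,300,200,60,90,6); d=crop(s,338,115,60,90,6)
cv2.imwrite("pics/b.png",np.hstack([c,d]))
E
```

```text
(no output)
```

View pics/a.png

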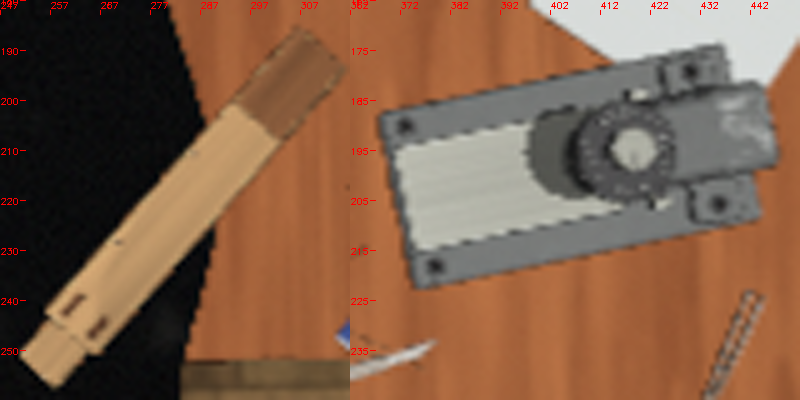

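View pics/b.png

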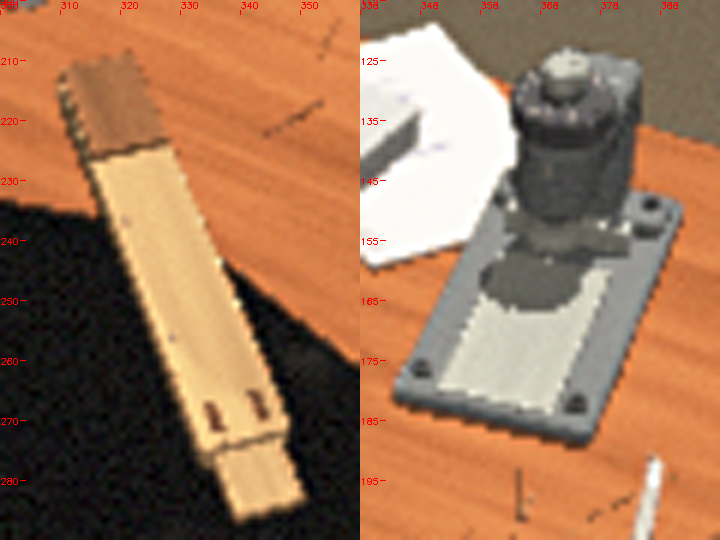

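The crops give corner pixels for the bar and press in both views. I'll fit both poses jointly from them.

```bash
cat > fit.py <<'E'
from h import *
from scipy.optimize import least_squares
def fit(obs,x0):
    # obs: (cam, local xyz mm, pixel)
    L=np.array([o[1] for o in obs])/1e3
    def res(p):
        c,s=np.cos(p[2]),np.sin(p[2]); W=np.c_[p[0]+c*L[:,0]-s*L[:,1],p[1]+s*L[:,0]+c*L[:,1],L[:,2]]
        return np.concatenate([proj(o[0],w)[0]-o[2] for o,w in zip(obs,W)])
    r=least_squares(res,x0,loss='soft_l1'); return r.x,r.fun.reshape(-1,2).round(1)
E
python3 - <<'E'
from fit import *
A=lambda x,y:np.array([247+x/5,180+y/5])-.4
P=lambda x,y:np.array([362+(x-350)/5,165+y/5])-.4
B=lambda x,y:np.array([300+x/6,200+y/6])-.4
Q=lambda x,y:np.array([338+(x-360)/6,115+y/6])-.4
bt=[("top",(-100,20,18),A(45,312)),("top",(-100,-20,18),A(99,354)),("top",(70,20,18),A(235,103)),("top",(70,-20,18),A(285,140)),("top",(130,18.5,23),A(303,27)),("top",(130,-18.5,23),A(345,67))]
bs=[("scene",(-100,20,18),B(290,428)),("scene",(-100,-20,18),B(197,452))][0:0]
# scene: cheek end far; left side in image = +? from top: +y local side is image left(top)
bs=[("scene",(-100,20,18),B(197,450)),("scene",(-100,-20,18),B(288,428)),("scene",(70,20,18),B(86,162)),("scene",(70,-20,18),B(171,140))]
bs=[(o[0],o[1],o[2]) for o in bs]
pt=[("top",(-112,55,16),P(381,115)),("top",(-112,-55,16),P(416,288)),("top",(103,55,16),P(723,45)),("top",(103,-55,16),P(760,215)),("top",(0,0,158.5),P(633,148)),("top",(0,0,140),P(627,150))]
ps=[("scene",(-112,55,16),Q(395,393)),("scene",(-112,-55,16),Q(590,440)),("scene",(103,-55,16),Q(683,205)),("scene",(0,0,158.5),Q(569,60))]
for n,b,p in(("top",bt,pt),("scene",bs,ps),("both",bt+bs,pt+ps)):
    print(n); 
    for o,x0 in((b,[.4,.15,-.8]),(p,[.45,-.2,-1.2])):
        x,f=fit(o,x0); print(x.round(4)); print(f.tolist())
E
```

```text
top
[ 0.4738  0.1234 -0.7418]
[[0.2, 0.1], [-0.6, 0.5], [-0.1, -0.8], [-0.1, 0.6], [-0.1, -0.3], [0.7, -0.2]]
[ 0.5386 -0.2513 -1.3856]
[[-0.8, -0.6], [-0.1, 0.6], [0.4, -1.0], [1.0, 0.6], [0.0, 0.0], [-0.3, 0.1]]
scene
[ 0.4751  0.1295 -0.7453]
[[-0.0, -0.1], [-0.1, -0.2], [0.3, -0.0], [-0.2, 0.5]]
[ 0.5356 -0.2406 -1.3776]
[[-0.7, -0.1], [0.7, -0.4], [0.5, -0.4], [-0.5, 1.6]]
both
[ 0.4748  0.1259 -0.7527]
[[-0.9, -0.5], [-1.8, 0.1], [-0.7, -0.9], [-0.8, 0.6], [-0.6, -0.3], [0.2, -0.1], [0.5, -1.0], [0.5, -1.1], [1.2, -0.9], [0.7, -0.2]]
[ 0.5386 -0.2501 -1.3853]
[[-1.2, -0.5], [-0.5, 0.6], [-0.0, -1.0], [0.6, 0.6], [-0.4, 0.0], [-0.8, 0.1], [-0.3, -2.3], [0.8, -2.5], [1.1, -2.0], [-0.1, -0.2]]
```

```bash
cat >> h.py <<'E'
def go(x,y,z,yaw):
    s=get_state(); q=s['ee_rot']; M=R.from_quat([q[1],q[2],q[3],q[0]]).as_matrix()
    d=M.T@(np.array([x,y,z])-s['tcp_pos'])*100; cy=np.arctan2(M[1,0],M[0,0])
    turn=-((yaw-cy+np.pi)%(2*np.pi)-np.pi)
    print('t',round(s['t'],2),'tcp',s['tcp_pos'].round(4),'yaw',cy.round(4),'F',s['wrist_force'].round(1),'T',s['torque'].round(3),'open',round(s['opening'],4),'q6',s['qpos'][5].round(2),'tilt',M[:2,2].round(4))
    print('shift cm',d.round(2),'turn',turn.round(3))
E
python3 -c "
from h import *
go(.474,.124,.18,2.40)"
```

```text
t 0.1 tcp [ 0.2242 -0.5289  0.3016] yaw 0.4008 F [-0.4 -0.5 -0.2] T [ 0.    -0.003 -0.057] open 0.0943 q6 -0.15 tilt [-0.0005  0.002 ]
shift cm [ 48.47 -50.35  12.28] turn -1.999
```

{"api": "play_rows", "payload": {"series": [48.5,-50.4,2,-2.0,48.5,-50.4,2,-2.0,48.5,-50.4,2,-2.0,48.5,-50.4,2,-2.0,48.5,-50.4,2,-2.0,48.5,-50.4,2,-2.0,48.5,-50.4,2,-2.0,48.5,-50.4,2,-2.0,48.5,-50.4,2,-2.0,48.5,-50.4,2,-2.0,48.5,-50.4,2,-2.0,48.5,-50.4,2,-2.0]}}

```text
t: 1.1
tcp_pos: [0.4029, -0.0605, 0.2882]
ee_rot: [0.0, 0.579, 0.815, 0.0]
wrist_force: [1.0, 0.0, 0.9]
opening: 0.0934
grasp_force: 0.0
```

```bash
python3 -c "
from h import *
go(.474,.124,.18,2.40)"
```

```text
t 1.1 tcp [ 0.4029 -0.0605  0.2882] yaw 1.9067 F [1.  0.  0.9] T [ 0.026 -0.188  0.001] open 0.0934 q6 -0.7 tilt [ 0.0003 -0.0001]
shift cm [15.08 12.8  10.82] turn -0.493
```

{"api": "play_rows", "payload": {"series": [14.5,12.3,10.8,-0.45,14.5,12.3,10.8,-0.45,14.5,12.3,10.8,-0.45,14.5,12.3,10.8,-0.45,14.5,12.3,10.8,-0.45,14.5,12.3,10.8,-0.45,14.5,12.3,10.8,-0.45,14.5,12.3,10.8,-0.45,14.5,12.3,10.8,-0.45]}}

```text
t: 1.85
tcp_pos: [0.4724, 0.1133, 0.1811]
ee_rot: [0.001, 0.386, 0.923, -0.0]
wrist_force: [0.5, -0.1, 0.0]
opening: 0.094
grasp_force: 0.0
```

Run:
```python
from h import *
go(.474,.124,.1,2.40)
t=cv2.cvtColor(snapshot('top'),cv2.COLOR_RGB2BGR);s=cv2.cvtColor(snapshot('scene'),cv2.COLOR_RGB2BGR)
cv2.imwrite('pics/c.png',np.hstack([crop(t,240,170,80,90,5),crop(s,280,190,80,90,5)]))
```

```text
t 1.85 tcp [0.4724 0.1133 0.1811] yaw 2.3499 F [ 0.5 -0.1  0. ] T [ 0.046 -0.172 -0.009] open 0.094 q6 -0.72 tilt [ 0.0009 -0.0006]
shift cm [0.66 0.86 8.11] turn -0.05
```

View pics/c.png

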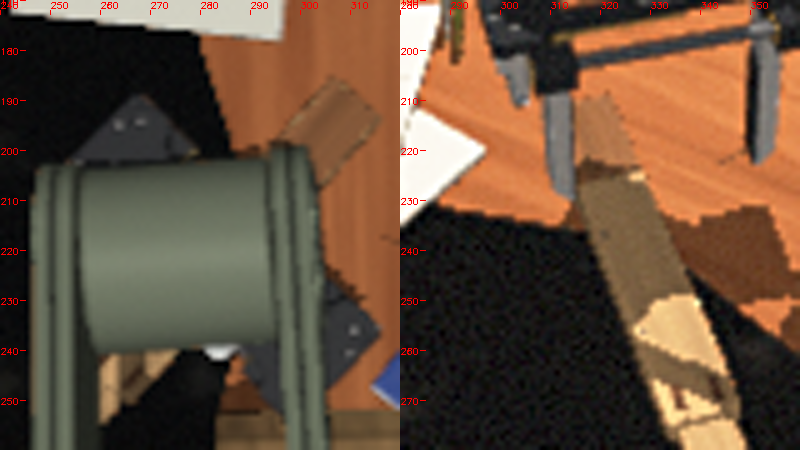

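Fingers straddle the bar in the scene crop: fingertips are at about (313.6,229.5) and (352.4,222). I'll use the known tip position to check the scene camera's bias.

Run:
```python
from h import *
s=get_state();q=s['ee_rot'];M=R.from_quat([q[1],q[2],q[3],q[0]]).as_matrix()
for y in(-.053,.053):
    X=s['tcp_pos']+M@[0,y,.097]; print(proj('scene',X),X)
go(.474,.124,.1,2.40)
```

```text
[[351.78810697 219.14460691]] [0.43516969 0.07583513 0.08450544]
[[312.30146297 226.51531923]] [0.51068305 0.15022404 0.08464752]
t 1.95 tcp [0.4727 0.1131 0.1816] yaw 2.3487 F [ 0.9  0.2 -0.1] T [ 0.025 -0.138 -0.001] open 0.0943 q6 -0.72 tilt [ 0.0021 -0.0002]
shift cm [0.7  0.85 8.16] turn -0.051
```

{"api": "play_rows", "payload": {"series": [0.7,0.85,4,-0.05,0.7,0.85,4,-0.05,0.7,0.85,6,-0.05,0.7,0.85,8.1,-0.05,0.7,0.85,8.1,-0.05,0.7,0.85,8.1,-0.05,0.7,0.85,8.1,-0.05]}}

```text
t: 2.53
tcp_pos: [0.474, 0.1248, 0.1009]
ee_rot: [0.001, 0.363, 0.932, 0.0]
wrist_force: [-0.0, 0.2, -0.2]
opening: 0.0938
grasp_force: 0.0
```

{"api": "play_rows", "payload": {"series": [0,0,0,0,0,0,0,0,0,0,0,0,0,0,0,0,0,0,0,0,0,0,0,0,0,0,0,0,0,0,0,0], "fingers": 0.9}}

```text
t: 3.2
tcp_pos: [0.4733, 0.1254, 0.0993]
ee_rot: [-0.0, 0.362, 0.932, -0.0]
wrist_force: [-0.2, 0.1, -0.2]
opening: 0.0443
grasp_force: 0.0
```

Run:
```python
from h import *
go(.474,.124,.18,1.756)
```

```text
t 3.2 tcp [0.4733 0.1254 0.0993] yaw 2.4009 F [-0.2  0.1 -0.2] T [-0.01  -0.17   0.034] open 0.0443 q6 -0.75 tilt [-0.0002 -0.    ]
shift cm [-0.14 -0.06 -8.07] turn 0.645
```

{"api": "play_rows", "payload": {"series": [0,0,0,0,0,0,0,0,0,0,0,0,0,0,0,0,0,0,0,0]}}

```text
t: 3.62
tcp_pos: [0.4734, 0.1254, 0.0993]
ee_rot: [-0.0, 0.362, 0.932, -0.0]
wrist_force: [0.3, 0.3, -0.2]
opening: 0.0394
grasp_force: 30.0
```

{"api": "play_rows", "payload": {"series": [0,0,-1,0,0,0,-2,0,0,0,-4,0,0,0,-6,0,0,0,-6,0,0,0,-6,0]}}

```text
t: 4.12
tcp_pos: [0.4747, 0.1254, 0.1612]
ee_rot: [0.002, 0.362, 0.932, 0.001]
wrist_force: [-0.4, 0.1, -1.4]
opening: 0.04
grasp_force: 30.0
```

Run:
```python
from h import *
go(.488,.019,.16,1.756)
```

```text
t 4.12 tcp [0.4747 0.1254 0.1612] yaw 2.4008 F [-0.4  0.1 -1.4] T [ 0.062 -0.086  0.013] open 0.04 q6 -0.75 tilt [0.0044 0.0003]
shift cm [-8.17 -6.95  0.12] turn 0.645
```

Held. Next I'll move to the staging pose in front of the press.

{"api": "play_rows", "payload": {"series": [-2,-1.7,0,0.1,-4,-3.4,0,0.2,-6,-5.2,0,0.3,-8,-7,0,0.4,-8.2,-7,0,0.5,-8.2,-7,0,0.6,-8.2,-7,0,0.645,-8.2,-7,0,0.645,-8.2,-7,0,0.645,-8.2,-7,0,0.645]}}

```text
t: 4.95
tcp_pos: [0.4861, 0.0185, 0.1586]
ee_rot: [-0.001, 0.638, 0.77, -0.0]
wrist_force: [0.2, 0.1, -0.2]
opening: 0.0397
grasp_force: 30.0
```

Run:
```python
from h import *
go(.488,.019,.12,1.756)
t=cv2.cvtColor(snapshot('top'),cv2.COLOR_RGB2BGR);s=cv2.cvtColor(snapshot('scene'),cv2.COLOR_RGB2BGR)
cv2.imwrite('pics/d.png',np.vstack([crop(t,330,160,125,70,6),crop(s,290,110,125,85,6)[:500]])[:, :750])
```

```text
t 4.95 tcp [0.4861 0.0185 0.1586] yaw 1.757 F [ 0.2  0.1 -0.2] T [ 0.005 -0.068 -0.044] open 0.0397 q6 -0.33 tilt [-0.0014  0.0002]
shift cm [0.01 0.2  3.86] turn 0.001
```

```bash
python3 -c "
import cv2;i=cv2.imread('pics/d.png');print(i.shape);cv2.imwrite('pics/d2.png',i[:420+180][:600])"
```

```text
(920, 750, 3)
```

View pics/d2.png

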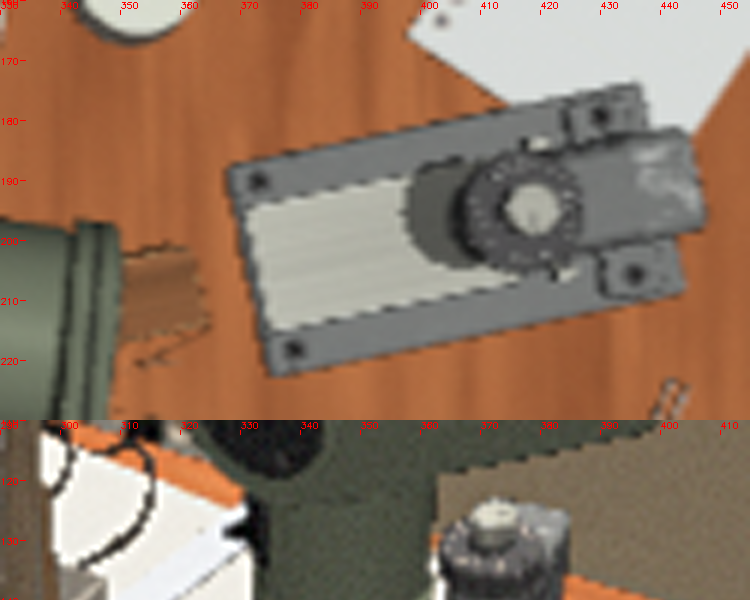

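The top crop shows the cheek end face from (361,201) to (365,214) and clean press corners. I'll measure the relative offset in this one camera.

Run:
```python
from fit import *
P=lambda x,y:np.array([330+x/6,160+y/6])-.42
pt=[("top",(-112,55,16),P(229,167)),("top",(-112,-55,16),P(272,376)),("top",(103,55,16),P(640,83)),("top",(103,-55,16),P(685,290)),("top",(0,0,158.5),P(532,208)),("top",(0,0,140),P(523,212))]
x,f=fit(pt,[.54,-.25,-1.38]);print(x.round(4),f.tolist())
x2,f=fit(pt[:4],[.54,-.25,-1.38]);print(x2.round(4))
for uv in((187,248),(208,322),(197,285)): print(ray('top',*P(*uv),.082).round(4))
s=get_state()['tcp_pos'];u=np.array([np.cos(1.757-np.pi),np.sin(1.757-np.pi)]);print('exp end',s[:2]+.13*u)
```

```text
[ 0.5383 -0.2513 -1.3875] [[-0.7, -0.4], [-0.3, 0.6], [0.4, -0.7], [0.8, 0.5], [-0.0, 0.1], [-0.1, -0.1]]
[ 0.5384 -0.2512 -1.3875]
[ 0.5274 -0.1041  0.082 ]
[ 0.4919 -0.1132  0.082 ]
[ 0.5096 -0.1084  0.082 ]
exp end [ 0.51049989 -0.1092039 ]
```

Run:
```python
from h import *
go(.4901,.0093,.118,1.754)
```

```text
t 5.05 tcp [0.4864 0.0185 0.159 ] yaw 1.7568 F [ 0.3 -0.2 -0.9] T [-0.018 -0.093 -0.01 ] open 0.0398 q6 -0.33 tilt [-0.0006  0.0001]
shift cm [-0.98  0.19  4.1 ] turn 0.003
```

{"api": "play_rows", "payload": {"series": [-1,0.2,2,0.003,-1,0.2,4.1,0.003,-1,0.2,4.1,0.003,-1,0.2,4.1,0.003,-3,0.2,4.1,0.003,-5,0.2,4.1,0.003,-7,0.2,4.1,0.003,-9,0.2,4.1,0.003,-11,0.2,4.1,0.003,-11,0.2,4.1,0.003,-11,0.2,4.1,0.003,-11,0.2,4.1,0.003]}}

```text
t: 6.05
tcp_pos: [0.509, -0.0889, 0.1191]
ee_rot: [0.0, 0.64, 0.768, 0.0]
wrist_force: [0.0, -0.1, -0.5]
opening: 0.0401
grasp_force: 30.0
```

Run:
```python
from h import *
go(.5211,-.1578,.118,1.754)
```

```text
t 6.05 tcp [ 0.509  -0.0889  0.1191] yaw 1.7529 F [ 0.  -0.1 -0.5] T [-0.01  -0.095 -0.044] open 0.0401 q6 -0.52 tilt [0.0007 0.0002]
shift cm [-6.99 -0.06  0.11] turn -0.001
```

{"api": "play_rows", "payload": {"series": [-1.2,-0.05,0.1,0,-2.5,-0.05,0.1,0,-3.7,-0.05,0.1,0,-4.8,-0.05,0.1,0,-5.6,-0.05,0.1,0,-6.2,-0.05,0.1,0,-6.2,-0.05,0.1,0,-6.2,-0.05,0.1,0]}}

```text
t: 6.72
tcp_pos: [0.5195, -0.1509, 0.1172]
ee_rot: [-0.0, 0.64, 0.768, 0.0]
wrist_force: [0.2, -0.2, -1.1]
opening: 0.0401
grasp_force: 30.0
```

Run:
```python
from h import *
go(.5211,-.1578,.1155,1.754)
```

```text
t 6.72 tcp [ 0.5195 -0.1509  0.1172] yaw 1.7518 F [ 0.2 -0.2 -1.1] T [ 0.033 -0.065 -0.054] open 0.0401 q6 -0.62 tilt [-0.0003  0.0004]
shift cm [-0.71  0.03  0.17] turn -0.002
```

{"api": "play_rows", "payload": {"series": [0,0.03,0.05,0,0,0.03,0.1,0,0,0.03,0.15,0,0,0.03,0.2,0,0,0.03,0.2,0,0,0.03,0.2,0]}}

```text
t: 7.22
tcp_pos: [0.5199, -0.1502, 0.1153]
ee_rot: [-0.0, 0.64, 0.769, -0.0]
wrist_force: [0.1, 0.7, -0.8]
opening: 0.0398
grasp_force: 30.0
```

{"api": "play_rows", "payload": {"series": [-0.2,0,0,0,-0.4,0,0,0,-0.5,0,0,0,-0.6,0,0,0,-0.6,0,0,0]}}

```text
t: 7.63
tcp_pos: [0.521, -0.1566, 0.1154]
ee_rot: [0.0, 0.64, 0.768, -0.0]
wrist_force: [-1.2, 0.3, -0.7]
opening: 0.0398
grasp_force: 30.0
```

Run:
```python
from h import *
go(.5211,-.1578,.1155,1.754)
```

```text
t 7.63 tcp [ 0.521  -0.1566  0.1154] yaw 1.7524 F [-1.2  0.3 -0.7] T [-0.017 -0.11  -0.024] open 0.0398 q6 -0.63 tilt [ 0.0001 -0.0001]
shift cm [-0.12 -0.02 -0.01] turn -0.002
```

{"api": "play_rows", "payload": {"series": [0,0,0.05,0,0,0,0.1,0,-0.1,0,0.1,0,-0.15,0,0.1,0,-0.2,0,0.1,0,-0.2,0,0.1,0]}}

```text
t: 8.13
tcp_pos: [0.5215, -0.1575, 0.1153]
ee_rot: [-0.001, 0.64, 0.768, 0.001]
wrist_force: [-1.9, 3.1, 6.3]
opening: 0.0396
grasp_force: 30.0
```

{"api": "play_rows", "payload": {"series": [-0.05,0,0,0,-0.1,0,0,0,-0.15,0,0,0,-0.2,0,0,0,-0.2,0,0,0]}}

```text
t: 8.55
tcp_pos: [0.5216, -0.158, 0.1153]
ee_rot: [-0.002, 0.64, 0.768, 0.002]
wrist_force: [-1.8, 7.9, 8.4]
opening: 0.0394
grasp_force: 30.0
```

Run:
```python
from h import *
go(.5211,-.1578,.1155,1.754)
```

```text
t 8.55 tcp [ 0.5216 -0.158   0.1153] yaw 1.7522 F [-1.8  7.9  8.4] T [1.39  0.347 0.012] open 0.0394 q6 -0.64 tilt [-0.0009  0.0049]
shift cm [ 0.02 -0.05 -0.02] turn -0.002
```

{"api": "play_rows", "payload": {"series": [-0.05,0,0,0,-0.1,0,0,0,-0.15,0,0,0,-0.15,0,0,0]}}

```text
t: 8.88
tcp_pos: [0.5217, -0.1582, 0.1153]
ee_rot: [-0.003, 0.64, 0.768, 0.002]
wrist_force: [-3.0, 12.1, 10.3]
opening: 0.04
grasp_force: 30.0
```

Run:
```python
from h import *
go(.5211,-.1578,.1155,1.754)
```

```text
t 8.88 tcp [ 0.5217 -0.1582  0.1153] yaw 1.752 F [-3.  12.1 10.3] T [ 1.983  0.32  -0.016] open 0.04 q6 -0.64 tilt [-0.0016  0.0074]
shift cm [ 0.05 -0.05 -0.02] turn -0.002
```

{"api": "play_rows", "payload": {"series": [0.15,0,-0.05,0,0.15,0,-0.05,0,0.15,0,-0.05,0]}}

```text
t: 9.13
tcp_pos: [0.5216, -0.1579, 0.1153]
ee_rot: [-0.002, 0.64, 0.768, 0.001]
wrist_force: [-0.9, 7.3, 6.9]
opening: 0.0398
grasp_force: 30.0
```

{"api": "play_rows", "payload": {"series": [0,0,0,0,0,0,0,0,0,0,0,0,0,0,0,0,0,0,0,0,0,0,0,0,0,0,0,0,0,0,0,0], "fingers": 0.0}}

```text
t: 9.8
tcp_pos: [0.5217, -0.1604, 0.1148]
ee_rot: [-0.0, 0.64, 0.768, -0.0]
wrist_force: [0.2, 0.6, -0.4]
opening: 0.0898
grasp_force: 0.0
```

{"api": "play_rows", "payload": {"series": [0,0,-2,0,0,0,-4,0,0,0,-8,0,0,0,-12,0,0,0,-15,0,0,0,-15,0,0,0,-15,0]}}

```text
t: 10.38
tcp_pos: [0.5229, -0.1608, 0.2675]
ee_rot: [0.003, 0.64, 0.768, 0.001]
wrist_force: [0.2, -0.6, -0.8]
opening: 0.0938
grasp_force: 0.0
```

Run:
```python
from h import *
go(.3,-.38,.265,1.754)
```

```text
t 10.38 tcp [ 0.5229 -0.1608  0.2675] yaw 1.7528 F [ 0.2 -0.6 -0.8] T [-0.049 -0.09  -0.039] open 0.0938 q6 -0.64 tilt [ 0.0052 -0.0025]
shift cm [-17.52 -25.89   0.19] turn -0.001
```

{"api": "play_rows", "payload": {"series": [-4,-3,0,0,-8,-6,0,0,-11,-9,0,0,-14,-12,0,0,-17,-15,0,0,-20,-18,0,0,-23,-20,0,0,-25.5,-21.3,0,0,-25.5,-21.3,0,0,-25.5,-21.3,0,0]}}

```text
t: 11.22
tcp_pos: [0.3565, -0.4505, 0.2622]
ee_rot: [-0.002, 0.642, 0.767, 0.001]
wrist_force: [-0.2, 0.8, 0.1]
opening: 0.0939
grasp_force: 0.0
```

Run:
```python
from h import *
t=cv2.cvtColor(snapshot('top'),cv2.COLOR_RGB2BGR);s=cv2.cvtColor(snapshot('scene'),cv2.COLOR_RGB2BGR)
cv2.imwrite('pics/e.png',np.vstack([crop(t,325,165,130,60,6)[:330],crop(s,330,115,130,85,6)])[:600])
cv2.imwrite('pics/scene1.png',s)
go(.5384,-.2512,.265,1.754)
```

```text
t 11.32 tcp [ 0.358  -0.4483  0.2627] yaw 1.7526 F [-0.1 -0.3 -0.4] T [-0.009 -0.113  0.   ] open 0.0938 q6 -1.23 tilt [-0.0018  0.0041]
shift cm [16.12 21.31 -0.18] turn -0.001
```

View pics/e.png

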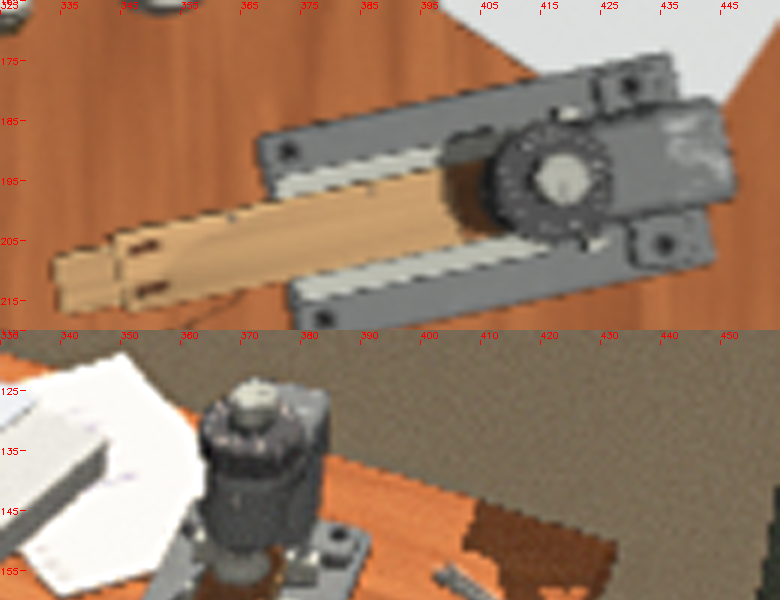

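The bar lies centred between the bed strips, with its shoulder corners at about (344,204) and (346,216) and the cheek under the foot. I'll check the pose numerically.

Run:
```python
from fit import *
P=lambda x,y:np.array([325+x/6,165+y/6])-.42
o=[("top",(-130,15,28),P(54,256)),("top",(-130,-15,28),P(62,312)),("top",(-100,20,34),P(115,233)),("top",(-100,-20,34),P(128,311)),("top",(70,20,34),P(438,168)),("top",(70,-20,34),P(460,242))]
x,f=fit(o,[.52,-.16,-1.38]);print(x.round(4),f.tolist())
c,s=np.cos(-1.3875),np.sin(-1.3875);d=x[:2]-[.5384,-.2512];print('press frame',d@[c,s],d@[-s,c])
go(.5384,-.2512,.265,1.754)
```

```text
[ 0.5217 -0.1579 -1.3915] [[-0.4, -0.2], [0.3, 0.4], [-0.9, -0.1], [-0.4, 0.1], [1.3, -0.6], [0.4, 0.3]]
press frame -0.09477659258237031 0.0006316296255932513
t 11.32 tcp [ 0.358  -0.4483  0.2627] yaw 1.7526 F [-0.1 -0.3 -0.4] T [-0.009 -0.113  0.   ] open 0.0938 q6 -1.23 tilt [-0.0018  0.0041]
shift cm [16.12 21.31 -0.18] turn -0.001
```

{"api": "play_rows", "payload": {"series": [2,3,-1.5,0,4,6,-1.5,0,6,9,-1.5,0,8,12,-1.5,0,11,15,-1.5,0,13,18,-1.5,0,15,20,-1.5,0,16.1,21.3,-1.5,0,16.1,21.3,-1.5,0,16.1,21.3,-1.5,0,16.1,21.3,-1.5,0]}}

```text
t: 12.23
tcp_pos: [0.5383, -0.2518, 0.2793]
ee_rot: [-0.001, 0.639, 0.769, -0.0]
wrist_force: [-0.1, -1.0, 0.6]
opening: 0.0939
grasp_force: 0.0
```

Run:
```python
from h import *
go(.5384,-.2512,.223,1.754)
```

```text
t 12.23 tcp [ 0.5383 -0.2518  0.2793] yaw 1.7544 F [-0.1 -1.   0.6] T [-0.098 -0.094  0.027] open 0.0939 q6 -0.77 tilt [-0.0013  0.0002]
shift cm [0.06 0.03 5.63] turn 0.0
```

{"api": "play_rows", "payload": {"series": [0.05,0,2,0,0.05,0,4,0,0.05,0,5,0,0.05,0,5.6,0,0.05,0,5.6,0,0.05,0,5.6,0]}}

```text
t: 12.73
tcp_pos: [0.5385, -0.2528, 0.2241]
ee_rot: [0.0, 0.64, 0.768, -0.0]
wrist_force: [0.2, 0.4, 0.3]
opening: 0.0939
grasp_force: 0.0
```

Run:
```python
from h import *
go(.5384,-.2512,.223,1.754)
```

```text
t 12.73 tcp [ 0.5385 -0.2528  0.2241] yaw 1.7519 F [0.2 0.4 0.3] T [-0.076 -0.091 -0.01 ] open 0.0939 q6 -0.77 tilt [ 0.     -0.0001]
shift cm [0.16 0.02 0.11] turn -0.002
```

{"api": "play_rows", "payload": {"series": [0.15,0,0.1,0,0.15,0,0.1,0,0.15,0,0.1,0,0.15,0,0.1,0,0.15,0,0.1,0,0.15,0,0.1,0,0.15,0,0.1,0,0.15,0,0.1,0,0.15,0,0.1,0,0.15,0,0.1,0], "fingers": 0.9}}

```text
t: 13.57
tcp_pos: [0.5385, -0.2507, 0.223]
ee_rot: [0.0, 0.64, 0.768, 0.0]
wrist_force: [1.5, -0.4, 1.6]
opening: 0.0555
grasp_force: 30.0
```

Run:
```python
from h import *
go(.5384,-.2512,.223,1.754)
```

```text
t 13.57 tcp [ 0.5385 -0.2507  0.223 ] yaw 1.7528 F [ 1.5 -0.4  1.6] T [ 0.049 -0.162  0.061] open 0.0555 q6 -0.76 tilt [ 0.0005 -0.    ]
shift cm [-0.05 -0.02  0.  ] turn -0.001
```

{"api": "play_rows", "payload": {"series": [0,0,0,0.08,0,0,0,0.16,0,0,0,0.24,0,0,0,0.32,0,0,0,0.4,0,0,0,0.48,0,0,0,0.56,0,0,0,0.64,0,0,0,0.7,0,0,0,0.75,0,0,0,0.78,0,0,0,0.8]}}

```text
t: 14.57
tcp_pos: [0.5383, -0.2507, 0.2231]
ee_rot: [-0.0, 0.889, 0.458, -0.0]
wrist_force: [-0.4, -0.0, 2.0]
opening: 0.0552
grasp_force: 30.0
```

```bash
cat > st.py <<'E'
from h import *
s=get_state(); go(.5384,-.2512,.223,1.754); print('effort6',s['effort'][5].round(3), s['qpos'][[0,5]].round(4), s['qd'][5].round(3))
E
python3 st.py
```

```text
t 14.57 tcp [ 0.5383 -0.2507  0.2231] yaw 0.952 F [-0.4 -0.   2. ] T [0.108 0.087 0.147] open 0.0552 q6 0.04 tilt [-0.0003  0.    ]
shift cm [-0.04  0.04  0.01] turn -0.802
effort6 0.031 [-0.5814  0.0374] 0.226
```

```bash
cat > st.py <<'E'
from h import *
T=[]
for i in range(6):
    snapshot('scene'); s=get_state(); T.append([s['torque'][2],s['effort'][5]])
q=s['ee_rot'];y=np.arctan2(*R.from_quat([q[1],q[2],q[3],q[0]]).as_matrix()[[1,0],0])
print('t',round(s['t'],2),'turned',round(1.7528-y,4),'Tz',np.round([t[0] for t in T],3),'mean',np.mean(T,0).round(3),s['tcp_pos'].round(4),s['wrist_force'].round(1))
E
python3 st.py
```

```text
t 14.87 turned 0.7998 Tz [ 0.042 -0.02  -0.052 -0.035  0.026 -0.002] mean [-0.007  0.028] [ 0.5383 -0.2507  0.2231] [-1.3  1.1  3.5]
```

{"api": "play_rows", "payload": {"series": [0,0,0,0.03,0,0,0,0.06,0,0,0,0.08,0,0,0,0.1]}}

```text
t: 15.2
tcp_pos: [0.5383, -0.2507, 0.2231]
ee_rot: [-0.0, 0.911, 0.413, -0.0]
wrist_force: [-1.2, 0.4, 4.5]
opening: 0.0553
grasp_force: 30.0
```

```bash
python3 st.py
```

```text
t 15.5 turned 0.9 Tz [ 0.085  0.009 -0.003 -0.057  0.043  0.024] mean [0.017 0.016] [ 0.5383 -0.2507  0.223 ] [-2.4  1.7  4.7]
```

{"api": "play_rows", "payload": {"series": [0,0,0,0.03,0,0,0,0.06,0,0,0,0.08,0,0,0,0.1]}}

```text
t: 15.83
tcp_pos: [0.5383, -0.2507, 0.223]
ee_rot: [-0.0, 0.93, 0.367, -0.0]
wrist_force: [-2.0, 2.4, 6.0]
opening: 0.0553
grasp_force: 30.0
```

```bash
python3 st.py
```

```text
t 16.13 turned 0.9999 Tz [ 0.072  0.041 -0.016 -0.025 -0.025 -0.   ] mean [0.008 0.033] [ 0.5382 -0.2507  0.223 ] [-1.9  1.   4.6]
```

```bash
cat > m.py <<'E'
from h import *
s=get_state();q=s['ee_rot'];y=np.arctan2(*R.from_quat([q[1],q[2],q[3],q[0]]).as_matrix()[[1,0],0])
r=[round(s['t'],2),round(1.7528-y,4),round(s['torque'][2],3),round(s['effort'][5],3),round(s['wrist_force'][2],1),round(s['qd'][5],3)];print(*r);open('log.txt','a').write(' '.join(map(str,r))+'\n')
E
nproc
```

```text
4
```

{"api": "play_rows", "payload": {"series": [0,0,0,0.02,0,0,0,0.04]}}

```text
t: 16.3
tcp_pos: [0.5383, -0.2506, 0.223]
ee_rot: [-0.0, 0.937, 0.349, -0.0]
wrist_force: [-2.0, 0.7, 5.8]
opening: 0.0555
grasp_force: 30.0
```

```bash
python3 m.py
```

```text
16.3 1.0403 0.139 -0.063 5.8 0.241
```

{"api": "play_rows", "payload": {"series": [0,0,0,0.02]}}

```text
t: 16.38
tcp_pos: [0.5383, -0.2506, 0.223]
ee_rot: [-0.0, 0.941, 0.339, -0.0]
wrist_force: [-2.6, 1.2, 4.6]
opening: 0.0556
grasp_force: 30.0
```

```bash
python3 m.py
```

```text
16.38 1.0603 0.125 -0.053 4.6 0.238
```

{"api": "play_rows", "payload": {"series": [0,0,0,0.02]}}

```text
t: 16.47
tcp_pos: [0.5382, -0.2506, 0.223]
ee_rot: [-0.0, 0.944, 0.33, -0.0]
wrist_force: [-1.9, 2.3, 4.8]
opening: 0.0554
grasp_force: 30.0
```

```bash
python3 m.py
```

```text
16.47 1.0804 0.142 -0.053 4.8 0.238
```

{"api": "play_rows", "payload": {"series": [0,0,0,0.02]}}

```text
t: 16.55
tcp_pos: [0.5382, -0.2506, 0.223]
ee_rot: [-0.0, 0.947, 0.32, -0.0]
wrist_force: [-3.0, 2.0, 4.8]
opening: 0.0552
grasp_force: 30.0
```

```bash
python3 m.py
```

```text
16.55 1.1003 0.148 -0.053 4.8 0.238
```

{"api": "play_rows", "payload": {"series": [0,0,0,0.02]}}

```text
t: 16.63
tcp_pos: [0.5382, -0.2506, 0.223]
ee_rot: [-0.0, 0.95, 0.311, -0.0]
wrist_force: [-2.5, 1.5, 5.7]
opening: 0.0555
grasp_force: 30.0
```

```bash
python3 m.py
```

```text
16.63 1.1203 0.16 -0.053 5.7 0.236
```

{"api": "play_rows", "payload": {"series": [0,0,0,0.02,0,0,0,0.04]}}

```text
t: 16.8
tcp_pos: [0.5382, -0.2506, 0.223]
ee_rot: [-0.0, 0.956, 0.292, -0.0]
wrist_force: [-3.8, 1.2, 4.8]
opening: 0.0555
grasp_force: 30.0
```

```bash
python3 m.py
```

```text
16.8 1.1603 0.141 -0.051 4.8 0.237
```

{"api": "play_rows", "payload": {"series": [0,0,0,0.02,0,0,0,0.04]}}

```text
t: 16.97
tcp_pos: [0.5382, -0.2506, 0.223]
ee_rot: [-0.0, 0.962, 0.273, -0.0]
wrist_force: [-2.8, 1.5, 5.7]
opening: 0.0554
grasp_force: 30.0
```

```bash
python3 m.py
```

```text
16.97 1.2002 0.155 -0.028 5.7 0.236
```

{"api": "play_rows", "payload": {"series": [0,0,0,0.02,0,0,0,0.04]}}

```text
t: 17.13
tcp_pos: [0.5382, -0.2506, 0.2231]
ee_rot: [-0.0, 0.967, 0.253, -0.0]
wrist_force: [-2.4, 2.6, 5.4]
opening: 0.0554
grasp_force: 30.0
```

```bash
python3 m.py
```

```text
17.13 1.2402 0.188 -0.005 5.4 0.236
```

Joint 6 effort began rising at about 1.16 rad. At 1.24 rad the foot force is about 9.5 N, so I'll turn 0.02 rad more and release.

{"api": "play_rows", "payload": {"series": [0,0,0,0.02]}}

```text
t: 17.22
tcp_pos: [0.5382, -0.2506, 0.2231]
ee_rot: [-0.0, 0.97, 0.244, -0.0]
wrist_force: [-2.5, 1.3, 5.2]
opening: 0.055
grasp_force: 30.0
```

```bash
python3 m.py
```

```text
17.22 1.2602 0.175 0.006 5.2 0.237
```

{"api": "play_rows", "payload": {"series": [0,0,0,0,0,0,0,0,0,0,0,0]}}

```text
t: 17.47
tcp_pos: [0.5382, -0.2506, 0.2231]
ee_rot: [-0.0, 0.97, 0.244, -0.0]
wrist_force: [-1.7, 1.2, 5.5]
opening: 0.0552
grasp_force: 30.0
```

```bash
python3 m.py
```

```text
17.47 1.2596 0.04 0.041 5.5 -0.0
```

{"api": "play_rows", "payload": {"series": [0,0,0,0,0,0,0,0,0,0,0,0,0,0,0,0,0,0,0,0,0,0,0,0,0,0,0,0,0,0,0,0], "fingers": 0.0}}

```text
t: 18.13
tcp_pos: [0.5384, -0.2507, 0.2228]
ee_rot: [0.0, 0.97, 0.244, 0.0]
wrist_force: [0.7, -0.2, 0.6]
opening: 0.0937
grasp_force: 0.0
```

{"api": "play_rows", "payload": {"series": [0,0,-1,0,0,0,-3,0,0,0,-6,0,0,0,-8,0,0,0,-8,0,0,0,-8,0]}}

```text
t: 18.63
tcp_pos: [0.5391, -0.2512, 0.3051]
ee_rot: [0.002, 0.97, 0.244, 0.002]
wrist_force: [-0.0, 0.5, -0.8]
opening: 0.0941
grasp_force: 0.0
```

Run:
```python
from h import *
go(.36,-.45,.30,0.49)
```

```text
t 18.63 tcp [ 0.5391 -0.2512  0.3051] yaw 0.4928 F [-0.   0.5 -0.8] T [-0.021  0.052  0.018] open 0.0941 q6 0.5 tilt [ 0.0037 -0.0024]
shift cm [-25.19   9.04   0.5 ] turn 0.003
```

Clear. I'll move aside for a final look.

{"api": "play_rows", "payload": {"series": [-4,1.5,0,0,-8,3,0,0,-12,4.5,0,0,-16,6,0,0,-20,7.5,0,0,-23,8.5,0,0,-25,9,0,0,-25,9,0,0,-25,9,0,0,-25,9,0,0]}}

```text
t: 19.47
tcp_pos: [0.3608, -0.4473, 0.3015]
ee_rot: [-0.001, 0.97, 0.244, -0.0]
wrist_force: [1.1, -0.4, -0.5]
opening: 0.0942
grasp_force: 0.0
```

Run:
```python
from h import *
t=cv2.cvtColor(snapshot('top'),cv2.COLOR_RGB2BGR);s=cv2.cvtColor(snapshot('scene'),cv2.COLOR_RGB2BGR)
cv2.imwrite('pics/f.png',np.vstack([crop(t,325,165,130,60,6)[:300],crop(s,330,120,130,50,6)])[:600])
```

```text
(no output)
```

View pics/f.png

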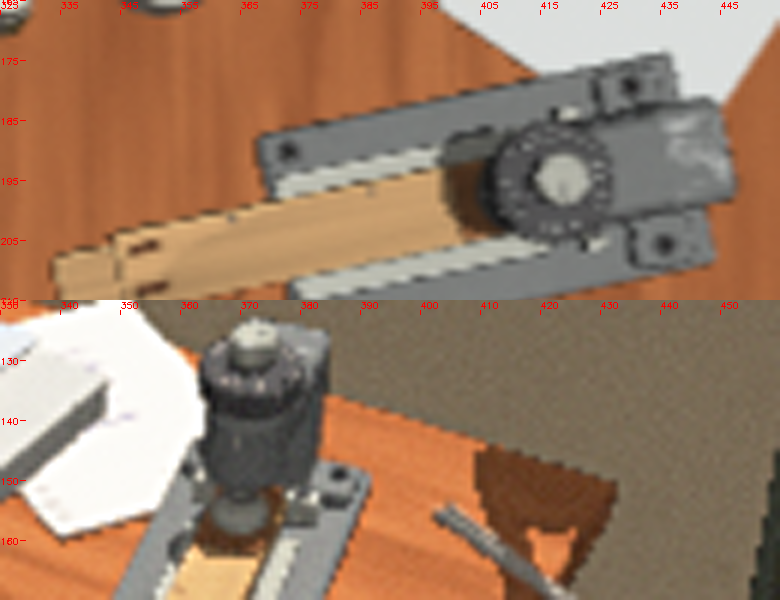

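The bar has not moved: its shoulder is still at about (344,204). The foot now sits on the cheek at scene (371,155), and the arm is clear of everything.

```bash
python3 -c "
from workcell import *
print(hand_in())"
```

```text
the job is handed in; nothing more can be done
None
```

Job handed in at about 20 s: the bar lies flat on the bed against the back stop, in line to within about 0.004 rad and 1 mm. The foot grips the cheek with about 12 N, estimated from ring torque and turn. I never gripped or turned the fine knob, and the arm is clear.

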